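# Put the microscope accessories away on their outlined pads

## Task

Put the four loose microscope accessories away, each on the grey pad that bears the black outline of its own footprint, flat in the middle of the outline, and let go of them. The square box lies on top of the filter slider in the tray, so put the box away first and the slider after it (box and slider squared up with their outlines); the objective and the eyepiece may go at any time. Stand the objective and the eyepiece the way up they are now, and never tip them over.

Things in the scene. Friction and masses are not known exactly. Their poses are not given: they have to be found in the camera images.
- box_mid (a point): Square white plastic cover-glass box, shut and rigid, loose, 50 x 50 mm and 20 mm high, about 50 g. The point is its centre, half-way up; x and y run square to its sides, z up. At the start it lies flat across the middle of the filter slider (its underside rests on the slider's top, 16 mm above the table), turned up to 0.25 rad from it; the slider's ends stick out on two opposite sides.
- slider_mid (a point): Filter slider: flat bright aluminium bar, loose, 100 mm long (its x), 24 mm wide (its y), 12 mm high, about 80 g, with a dark round window near each end. The point is its centre, half-way up. At the start it lies flat in the tray under the box. Once the box is off, take it by its middle across its width.
- objective_mid (a point): Microscope objective, steel, loose, about 120 g, standing upright with its narrow nose up: 48 mm high, a plain barrel of diameter 28 mm from the foot up to 32 mm, then tapering to a nose of diameter 16 mm. The point is on its axis 24 mm above its foot; z is its axis, up.
- eyepiece_mid (a point): Microscope eyepiece, black, loose, about 100 g, standing upright on its wide rubber eyecup: 58 mm high, eyecup of diameter 44 mm from the foot up to 16 mm, above it a plain barrel of diameter 30 mm with a steel band at the top. The point is on its axis 29 mm above its foot; z is its axis, up.
- tray: Fixed open black plastic tray, 180 mm (its x) by 130 mm (its y) outside, rim 18 mm above the table, walls and floor 4 mm thick. Origin: centre of its underside, on the table. The slider and the box start in it.
- pad_box_top (a point): Fixed flat grey pad, 6 mm thick, 70 x 70 mm, bearing a black outline of the box's footprint (a 50 mm square). The point is the middle of the outline on the pad's top face, z up, x and y along the outline's sides. The four pads lie in any order along an arc in front of the robot, between it and the tray.
- pad_slider_top (a point): Fixed flat grey pad, 6 mm thick, 116 x 46 mm, bearing a black outline of the slider's footprint (a bar 100 x 24 mm). The point is the middle of the outline on the pad's top face, z up, x along the outline's long side. The four pads lie in any order along an arc in front of the robot, between it and the tray.
- pad_objective_top (a point): Fixed flat grey pad, 6 mm thick, 64 x 64 mm, bearing a black outline of the objective's footprint (a small disc of diameter 28 mm). The point is the middle of the outline on the pad's top face, z up. The four pads lie in any order along an arc in front of the robot, between it and the tray.
- pad_eyepiece_top (a point): Fixed flat grey pad, 6 mm thick, 64 x 64 mm, bearing a black outline of the eyepiece's footprint (a larger disc of diameter 44 mm). The point is the middle of the outline on the pad's top face, z up. The four pads lie in any order along an arc in front of the robot, between it and the tray.
There are look-alikes about, which are no part of the job. Leave any purple or red look-alike of the part that bears pad_eyepiece_top alone.

How it is judged:
By the outcome, as a careful person would: the job done as asked, in the order asked, and still so for the second after the job is handed in, with the robot touching nothing.
It also fails if it takes over 128 s, if anything falls off the work surface, if the arm or the gripper's body presses on something with over 40 N, if the wrist force passes 120 N, or if a joint passes its speed limit or range.

## Robot

A 6-joint arm with a two-finger parallel gripper is mounted at the origin on the work surface. World frame = base frame: x ahead of the robot, y to its left, z up, the work surface at z = 0. Lengths are in m, angles in rad, forces in N, time in s.
With the tool pointing down it reaches from about 0.3 to 0.95 m from the base axis. Payload 3.1 kg.
Tool frame: the origin (TCP) lies on the centre line of the jaws, within the pads' length; the fingertips stand 17 mm ahead of it and the grasp point (between the pads) lies 2 mm behind it; z points along the fingers, y is the direction in which the jaws open and shut (so a half turn about z gives the same grasp; the last joint's range is limited). The gripper opens to 85 mm and grips with 20 to 120 N. Pads are 22 mm wide; open, the fingers measure 114 mm over their backs; the gripper's body (76 mm by 85 mm) begins 54 mm behind the grasp point. The pads swing forward as they close: fully open they stand 13 mm farther back than shut.
Start: joints at [1.261, 0.308, 1.634, -0, 1.2, -0.07], TCP at [0.148, 0.607, 0.248] pointing down, gripper open.
Joint ranges: [-3.06, 3.06], [-0.79, 1.96], [0.05, 2.63], [-1.19, 4.34], [0.05, 2.64], [-2.94, 2.94]. Speed limits (rad/s): [2.79, 2.79, 3.14, 3.14, 3.14, 3.14].

## Interface

Orientations are given as a rotation vector (axis times angle).
In Python, from station import env gives the robot as it stands.
- The arm moves only by the tool step_arm, never from a script. Its argument "motion" is a list of rows, each a list of 7 numbers: the closure, from 0 (fully open) to 1 (shut), then the shift along the world's x, y, z each as a share of 500 mm, from -1 to 1, then the turn, a rotation vector about the world's x, y, z each as a share of 180 degrees, from -1 to 1. In form: [[gripper, tx, ty, tz, wx, wy, wz], ...]. A call has 1 to 10 rows; each row is the pose to reach, as a shift and turn from the pose commanded when the call began, turning the shorter way round; what a row does not reach only later rows make up. A row lasts 1/12 s, in which the tool goes at most 41.7 mm and 7.16 degrees, less where a joint would pass 70% of its speed; a pose out of reach is approached as far as the arm can. A call with a number of a shift or a turn outside -1 to 1 is refused whole. A call with a gripper value outside its range is refused whole. The fingers move at their own pace and stop on an object; "grip_force" is the grip in N (left out, the last holds). Time passes only in rows, so rows that repeat a pose let the fingers close. It gives the time, the measured TCP pose, the force and the opening at its end, in the units of the state.
- env.observe(): the state, without advancing time (a new reading comes with each control period).
- env.get_image(name): name is "scene" or "top" or "wrist"; returns (picture, depth): 420x560x3 uint8, blue, green, red; 420x560 float32, m along the optical axis (not along the pixel's ray), 0 where there is no reading.
- env.camera_model(name): a dict with "camera_matrix" (3x3 intrinsics, pixels), "rvec" (rotation vector, rad) and "tvec" (3), from world to camera coordinates, as OpenCV has them. Camera axes: x right, y down, z forward; pixel columns grow to the right and rows downward; lengths in m; the calibration is good to about 2 mm. A picture is of the moment at which its call begins: read the wrist's pose just before it. camera_model takes no time and is no camera call; for the wrist camera it gives the pose at the moment of the call.
- env.finish_job(): hands the job in, once; it reports no verdict.
The state is a dict: "time_s": time; "joint_positions": joint angles; "joint_velocities": joint speeds; "joint_efforts": joint torques, N m; "position": TCP position; "eef_rot": TCP orientation; "contact_force": force on the tool from outside, world axes, zero at the start; "ft_torque": the same for the moment, N m; "grip_width": finger opening in m.
Only numpy, scipy, OpenCV 4.12 (cv2) and the standard library are available. Lean on these libraries where they do the work, as an engineer would, in place of code of your own. Each camera call takes 0.05 s, during which the arm holds its last target. There are 200 camera calls.

## Working session

There is one attempt and no reset: what is moved stays moved. The work goes in short steps, Python scripts to look and compute and a tool call to move; the robot and the scene stay as the last step left them, time stands still between calls to the robot, and variables do not carry over. Pictures are saved under pics/ and viewed, about 12 in all and at most 16, crops included, and the job is handed in when it is done.

Besides the shell and the picture viewer there is one more tool, called as name(argument=value, ...), one argument or row to a line, values as JSON. step_arm: Moves the arm, as the interface text tells. Shift numbers are shares of 500 mm and turn numbers shares of 180 degrees, none past 1 either way. Its arguments: {"type":"object","properties":{"motion":{"type":"array","items":{"type":"array","items":{"type":"number"}}},"grip_force":{"type":"number"}},"required":["motion"]}

```bash
ls; mkdir -p pics; cat > h.py <<'E'
import numpy as np, cv2
from station import env
def cam(n):
    m=env.camera_model(n); K=np.array(m["camera_matrix"],float); R=cv2.Rodrigues(np.array(m["rvec"],float))[0]; t=np.array(m["tvec"],float).ravel(); return K,R,t
def ray(c,uv,z):
    K,R,t=c; uv=np.atleast_2d(np.array(uv,float)); d=np.linalg.solve(K,np.c_[uv,np.ones(len(uv))].T).T@R; o=-R.T@t
    return o+d*((z-o[2])/d[:,2])[:,None]
def proj(c,P):
    K,R,t=c; p=(R@np.atleast_2d(P).T).T+t; p=p@K.T; return p[:,:2]/p[:,2:]
def cloud(c,d):
    K,R,t=c; h,w=d.shape; u,v=np.meshgrid(np.arange(w),np.arange(h)); P=np.stack([(u-K[0,2])*d/K[0,0],(v-K[1,2])*d/K[1,1],d],-1)
    return (P-t)@R
E
python3 - <<'E'
from h import *
for n in("top","scene"):
    c=cam(n); im,d=env.get_image(n); cv2.imwrite(f"pics/{n}0.png",cv2.resize(im,(784,588),interpolation=cv2.INTER_CUBIC)); np.savez(f"{n}0.npz",im=im,d=d); print(n,-c[1].T@c[2],c[0].round(1).tolist(), c[1].round(2).tolist())
print(env.observe())
E
```

```text
pics
top [0.25570954 0.00244456 1.52388235] [[501.8, 0.0, 282.7], [0.0, 501.8, 212.6], [0.0, 0.0, 1.0]] [[-0.03, -1.0, -0.01], [-0.98, 0.03, -0.17], [0.17, 0.0, -0.99]]
scene [1.04798983 0.29674922 0.77677129] [[411.7, 0.0, 282.3], [0.0, 411.7, 211.7], [0.0, 0.0, 1.0]] [[-0.48, 0.88, -0.0], [0.67, 0.37, -0.64], [-0.56, -0.31, -0.77]]
{'time_s': 0.1, 'joint_positions': array([ 1.26130277e+00,  3.08912068e-01,  1.63508003e+00, -1.92997313e-05,
        1.19974199e+00, -6.97107720e-02]), 'joint_velocities': array([ 0.00172072, -0.00176727, -0.0038959 ,  0.00080703, -0.000915  ,
       -0.00133707]), 'joint_efforts': array([-2.54441566e-04, -4.16407943e+01, -2.77645880e+01, -5.29477074e-05,
        3.98068150e-03,  1.09120640e-05]), 'position': array([0.14824687, 0.60640948, 0.24715566]), 'eef_rot': array([-0.37569094, -3.11865757,  0.00330839]), 'contact_force': array([ 0.26098671, -0.17594195, -0.20080806]), 'ft_torque': array([-0.00173757, -0.01031422,  0.00954728]), 'grip_width': 0.08531971232723518}
```

View pics/top0.png

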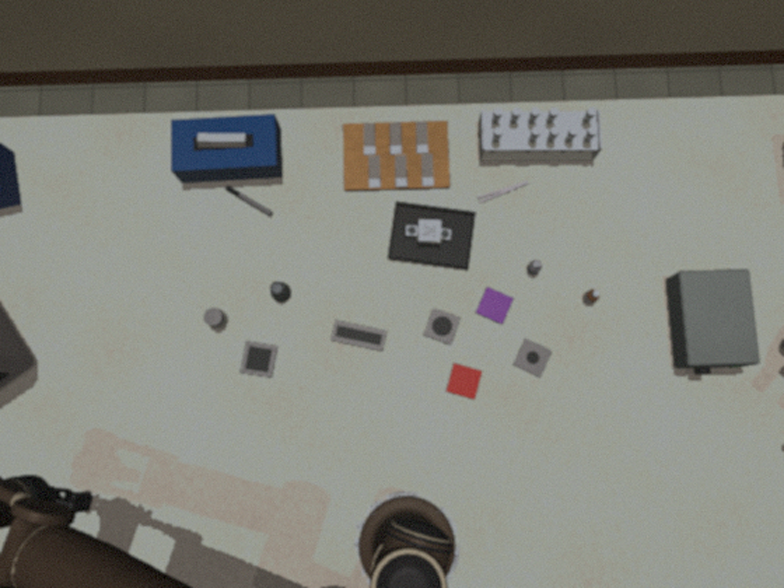

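View pics/scene0.png

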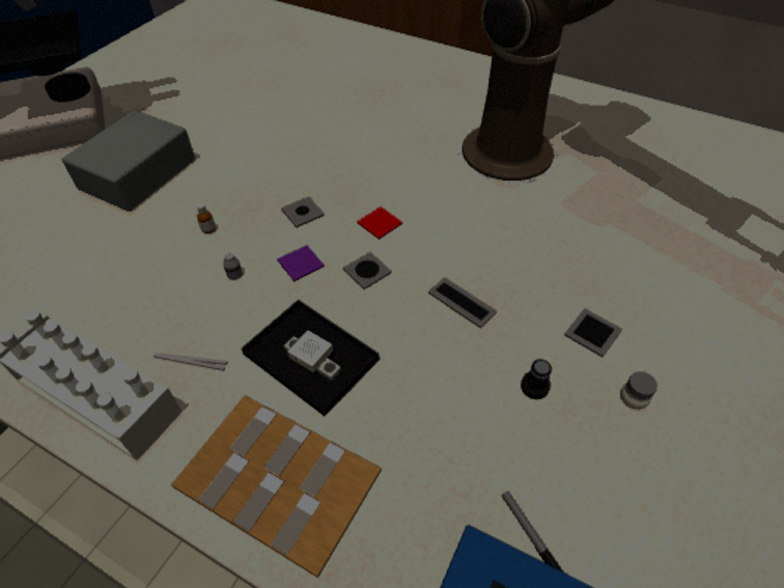

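The top picture (784x588) shows:
- Pads: box (258,359), slider (359,335), eyepiece (442,326) and objective (532,357). The plain purple (495,305) and red (464,381) pads are look-alikes to leave alone.
- Eyepiece: (280,291), black on a wide foot.
- Objective: there are three candidates. (534,267) is a steel cylinder with a narrow nose, (590,297) is an amber bottle and (214,318) is a wide grey jar. The first fits.

Next I'll confirm that in a crop and measure.

```bash
python3 - <<'E'
from h import *
s=np.load("scene0.npz");T=np.load("top0.npz");im=s["im"]
f=lambda a,x,y,r=28: cv2.resize(cv2.convertScaleAbs(a[y-r:y+r,x-r:x+r],alpha=1.5),(390,290*1),interpolation=cv2.INTER_CUBIC)
A=np.hstack([f(im,157,172),f(im,385,268)]);B=np.hstack([f(T["im"],388,200),f(T["im"],308,166)])
cv2.imwrite("pics/crop1.png",np.vstack([A,B]))
c=cam("top"); im=T["im"]; g=im.max(2)
P=cloud(c,T["d"]);
def blob(x,y,z,th,r=22,name=""):
    x=int(x/1.4);y=int(y/1.4); m=np.zeros(g.shape,np.uint8); m[y-r:y+r,x-r:x+r]=(g[y-r:y+r,x-r:x+r]<th)
    n,l,st,ce=cv2.connectedComponentsWithStats(m)
    k=l[y,x]
    if k==0: print(name,"no seed",g[y,x]);return
    q=np.argwhere(l==k)[:,::-1]; W=ray(c,q,z)[:,:2]; rr=cv2.minAreaRect(W.astype(np.float32)); print(name,len(q),"mean",W.mean(0).round(4),"rect",np.round(rr[0],4),np.round(rr[1],3),round(rr[2],1))
for n,x,y in(("box",258,359),("sl",359,335),("eye",442,326),("obj",532,357)): blob(x,y,.006,70,22,n)
for n,x,y in(("obj",534,267),("eye",280,291),("boxT",430,231),("slide",411,231)):
    u,v=int(x/1.4),int(y/1.4); print(n,P[v,u].round(3),g[v-3:v+4,u].tolist())
for n,u,v in(("objS",157,172),("tray",307,148)): pass
E
```

```text
box 220 mean [0.3949 0.3106] rect [0.3949 0.3109] [0.045 0.045] 78.8
sl 176 mean [0.4406 0.0921] rect [0.4407 0.0925] [0.093 0.018] 76.4
eye 118 mean [ 0.4557 -0.0894] rect [ 0.4557 -0.0897] [0.034 0.034] 88.4
obj 44 mean [ 0.3819 -0.2819] rect [ 0.3817 -0.2817] [0.018 0.018] 88.4
obj [ 0.572 -0.288  0.052] [120, 127, 126, 107, 85, 81, 71]
eye [0.535 0.254 0.059] [98, 105, 100, 91, 78, 57, 44]
boxT [ 0.661 -0.07   0.035] [157, 147, 147, 144, 154, 158, 161]
slide [ 0.667 -0.027  0.018] [104, 82, 71, 80, 103, 121, 95]
```

View pics/crop1.png

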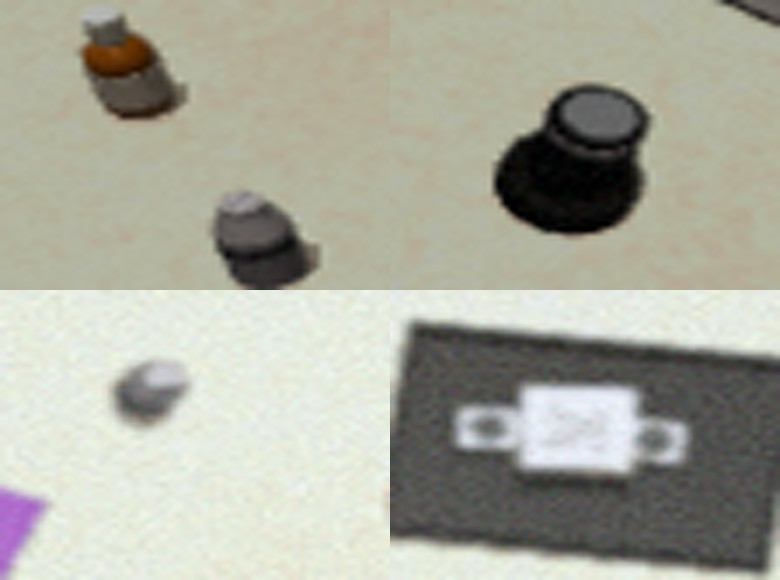

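The crop confirms it: the objective is the grey steel part with a taper and bright nose (lower in the first panel), next to the amber bottle. The eyepiece is the black part with the wide foot, and the box lies across the slider in the tray. Next I'll move over the eyepiece and look with the wrist camera.

step_arm(
  motion=[
    [0,0.72,-0.68,0,0,0,0],
    [0,0.72,-0.68,0,0,0,0],
    [0,0.72,-0.68,0,0,0,0],
    [0,0.72,-0.68,0,0,0,0],
    [0,0.72,-0.68,0,0,0,0],
    [0,0.72,-0.68,0,0,0,0],
    [0,0.72,-0.68,0,0,0,0],
    [0,0.72,-0.68,0,0,0,0],
    [0,0.72,-0.68,0,0,0,0],
    [0,0.72,-0.68,0,0,0,0],
  ],
)

```text
time_s: 0.93
position: [0.4522, 0.3192, 0.2479]
eef_rot: [-0.376, -3.118, 0.0]
contact_force: [-0.3, 0.1, 0.1]
grip_width: 0.0852
```

```bash
python3 - <<'E'
from h import *
o=env.observe(); print(o["time_s"],o["position"],o["eef_rot"])
c=cam("wrist"); im,d=env.get_image("wrist"); cv2.imwrite("pics/w1.png",im); np.savez("w1.npz",im=im,d=d)
R=cv2.Rodrigues(o["eef_rot"])[0]; C=-c[1].T@c[2]; print("cam in tool",R.T@(C-o["position"]),"axes",(c[1]@R).round(2).tolist(),c[0].round(0).tolist())
print(proj(c,[[.535,.254,.058],[.53,.255,0]]))
E
```

```text
0.9333 [0.45222868 0.31918357 0.24790817] [-3.75733234e-01 -3.11849576e+00  4.77289472e-04]
cam in tool [ 0.08424722 -0.00036836 -0.12555535] axes [[0.0, 1.0, -0.0], [-0.95, 0.0, -0.33], [-0.33, 0.0, 0.95]] [[318.0, 0.0, 277.0], [0.0, 318.0, 211.0], [0.0, 0.0, 1.0]]
[[238.78223226 270.81373665]
 [243.62085592 244.65200447]]
```

View pics/w1.png

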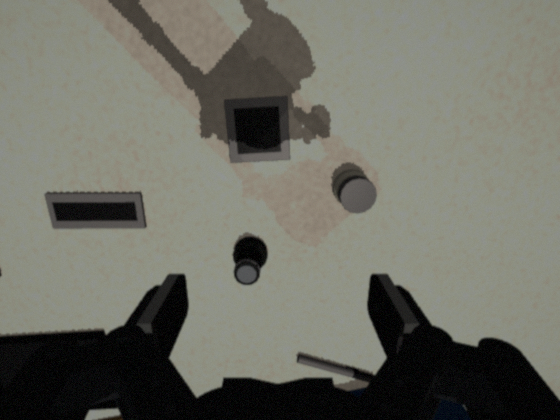

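The wrist picture shows the box pad (257,130), the slider pad (96,211), the eyepiece (248,262) with its grey top at (246,272), and the jar look-alike (355,192). I can measure from here.

```bash
cat >> h.py <<'E'
def comp(m,x,y,r):
    k=np.zeros(m.shape,np.uint8); k[max(0,y-r):y+r,max(0,x-r):x+r]=m[max(0,y-r):y+r,max(0,x-r):x+r]
    n,l,st,ce=cv2.connectedComponentsWithStats(k)
    if l[y,x]==0: return None
    return (l==l[y,x]).astype(np.uint8)
def rect(c,m,z):
    k=max(cv2.findContours(m,cv2.RETR_EXTERNAL,cv2.CHAIN_APPROX_NONE)[0],key=cv2.contourArea)[:,0]
    W=ray(c,k,z)[:,:2]; r=cv2.minAreaRect(W.astype(np.float32)); f=ray(c,np.argwhere(m)[:,::-1],z)[:,:2]
    w=np.cov((f-f.mean(0)).T); e,v=np.linalg.eigh(w)
    a=r[2] if r[1][0]>r[1][1] else r[2]-90
    return f.mean(0).round(4),np.round(r[0],4),np.round(r[1],4),"long axis deg",round(a,1)
def pts(P,x0,x1,y0,y1,z0,z1):
    s=(P[...,0]>x0)&(P[...,0]<x1)&(P[...,1]>y0)&(P[...,1]<y1)&(P[...,2]>z0)&(P[...,2]<z1); return s
E
python3 - <<'E'
from h import *
w=np.load("w1.npz");im=w["im"];d=w["d"];g=im.max(2);c=cam("wrist");P=cloud(c,d)
print("lev",g[130,257],g[105,235],g[95,257],g[211,96],g[211,52])
print("box",rect(c,comp((g<30).astype(np.uint8),257,130,40),.006))
print("sl",rect(c,comp((g<30).astype(np.uint8),96,211,60),.006))
print("table z",np.median(P[250:270,100:140,2]),"pad z",np.median(P[200:222,60:130,2]), np.median(P[110:150,240:275,2]))
s=pts(P,.48,.58,.2,.3,.052,.07); print("eyetop",s.sum(),P[s].mean(0),P[s].min(0),P[s].max(0))
s2=pts(P,.48,.58,.2,.3,.010,.02); print("cup",P[s2].min(0),P[s2].max(0))
tm=comp(((g>45)&(g<200)).astype(np.uint8),246,272,20); print("topdisc",tm.sum(),rect(c,tm,.058))
E
```

```text
lev 17 42 73 17 84
box (array([0.3987, 0.3045]), array([0.4005, 0.3037]), array([0.0503, 0.0466]), 'long axis deg', 78.8)
sl (array([0.4474, 0.0843]), array([0.4475, 0.0843]), array([0.0983, 0.0208]), 'long axis deg', 76.1)
table z 0.0015854509737424573 pad z 0.007422940103972 0.006189529754694844
eyetop 548 [0.54496295 0.25570999 0.05873333] [0.53148381 0.24017222 0.05213107] [0.56169011 0.26971606 0.06156705]
cup [0.52533904 0.23315343 0.01003665] [0.56561539 0.27629362 0.01989139]
topdisc 1085 (array([0.5511, 0.2505]), array([0.5458, 0.2536]), array([0.045 , 0.0502]), 'long axis deg', -14.7)
```

```bash
cat >> h.py <<'E'
def snap(n="wrist",f=None):
    c=cam(n); im,d=env.get_image(n)
    if f: cv2.imwrite(f"pics/{f}.png",im)
    return c,im,d,im.max(2),cloud(c,d)
E
cat > m1.py <<'E'
from h import *
print(env.observe()["position"]);c,im,d,g,P=snap(); print(-c[1].T@c[2])
for n,q in(("box",[.4,.304,.006]),("sl",[.445,.087,.006])):
    x,y=proj(c,[q])[0].astype(int); print(n,x,y,rect(c,comp((g<30).astype(np.uint8),x,y,60),.006))
s=pts(P,.48,.58,.2,.3,.05,.07); print("eyetop",s.sum(),P[s].mean(0),P[s].min(0),P[s].max(0))
b=comp((g<28).astype(np.uint8),*proj(c,[[.53,.252,.01]])[0].astype(int),40); print(rect(c,b,.016))
print(env.observe()["position"])
E
python3 m1.py
```

```text
[0.45813557 0.31393893 0.24815358]
[0.37560926 0.33454639 0.37315581]
box 257 128 (array([0.3934, 0.3099]), array([0.3941, 0.3091]), array([0.0505, 0.0495]), 'long axis deg', 76.4)
sl 95 208 (array([0.4407, 0.0912]), array([0.4407, 0.0917]), array([0.0979, 0.0218]), 'long axis deg', 76.1)
eyetop 560 [0.53809153 0.26226907 0.05754062] [0.52471836 0.24696079 0.05040067] [0.55478185 0.27648747 0.0608055 ]
(array([0.5327, 0.2645]), array([0.5335, 0.2643]), array([0.0391, 0.0368]), 'long axis deg', 68.1)
[0.45535784 0.31673003 0.24806914]
```

step_arm(
  motion=[
    [0,0.06,-0.1,-0.1,0,0,0],
    [0,0.06,-0.1,-0.1,0,0,0],
    [0,0.06,-0.1,-0.1,0,0,0],
    [0,0.06,-0.1,-0.1,0,0,0],
    [0,0.06,-0.1,-0.1,0,0,0],
    [0,0.06,-0.1,-0.1,0,0,0],
    [0,0.06,-0.1,-0.1,0,0,0],
    [0,0.06,-0.1,-0.1,0,0,0],
  ],
)

```text
time_s: 1.7
position: [0.4815, 0.2723, 0.1994]
eef_rot: [0.373, 3.118, 0.002]
contact_force: [0.5, -0.2, 0.6]
grip_width: 0.0852
```

```bash
python3 m1.py
```

```text
[0.4814933  0.27229641 0.19939451]
[0.39931834 0.29169265 0.32483152]
box 289 98 (array([0.3909, 0.3069]), array([0.395 , 0.3092]), array([0.0491, 0.0498]), 'long axis deg', -11.1)
sl 96 194 (array([0.4405, 0.0915]), array([0.4411, 0.0914]), array([0.0982, 0.0215]), 'long axis deg', 76.3)
eyetop 806 [0.53799282 0.26171028 0.05756302] [0.52440872 0.24611349 0.05006827] [0.55478112 0.27639818 0.06096101]
(array([0.5337, 0.2625]), array([0.5396, 0.2614]), array([0.0401, 0.0502]), 'long axis deg', -18.5)
[0.48143195 0.27211306 0.19921334]
```

step_arm(
  motion=[
    [0,0.116,-0.022,-0.1,0,0,0],
    [0,0.116,-0.022,-0.16,0,0,0],
    [0,0.116,-0.022,-0.2,0,0,0],
    [0,0.116,-0.022,-0.25,0,0,0],
    [0,0.116,-0.022,-0.29,0,0,0],
    [0,0.116,-0.022,-0.318,0,0,0],
    [0,0.116,-0.022,-0.318,0,0,0],
    [0,0.116,-0.022,-0.318,0,0,0],
    [0,0.116,-0.022,-0.318,0,0,0],
  ],
  grip_force=40,
)

```text
time_s: 2.5
position: [0.5406, 0.2608, 0.0409]
eef_rot: [0.375, 3.117, 0.002]
contact_force: [-0.2, 0.4, 0.9]
grip_width: 0.0855
```

step_arm(
  motion=[
    [0.4,0,0,0,0,0,0],
    [0.6,0,0,0,0,0,0],
    [0.8,0,0,0,0,0,0],
    [1,0,0,0,0,0,0],
    [1,0,0,0,0,0,0],
    [1,0,0,0,0,0,0],
    [1,0,0,0,0,0,0],
    [1,0,0,0,0,0,0],
    [1,0,0,0,0,0,0],
    [1,0,0,0,0,0,0],
  ],
)

```text
time_s: 3.33
position: [0.54, 0.2603, 0.0401]
eef_rot: [0.376, 3.118, 0.001]
contact_force: [-1.1, 1.4, 5.0]
grip_width: 0.029
```

Gripped: the width is 29 mm on the 30 mm barrel. I'll lift and carry it to beside its pad for a close look.

step_arm(
  motion=[
    [1,0,0,0.06,0,0,0],
    [1,0,0,0.12,0,0,0],
    [1,0,-0.05,0.18,0,0,0],
    [1,-0.06,-0.7,0.18,0,0,0],
    [1,-0.06,-0.7,0.18,0,0,0],
    [1,-0.06,-0.7,0.18,0,0,0],
    [1,-0.06,-0.7,0.18,0,0,0],
    [1,-0.06,-0.7,0.18,0,0,0],
    [1,-0.06,-0.7,0.18,0,0,0],
    [1,-0.06,-0.7,0.18,0,0,0],
  ],
)

```text
time_s: 4.17
position: [0.5113, -0.0572, 0.1287]
eef_rot: [-0.375, -3.118, -0.0]
contact_force: [1.4, -0.6, -0.7]
grip_width: 0.0292
```

step_arm(
  motion=[
    [1,0,-0.13,0,0,0,0],
    [1,0,-0.13,0,0,0,0],
    [1,0,-0.13,0,0,0,0],
    [1,0,-0.13,0,0,0,0],
    [1,0,-0.13,0,0,0,0],
    [1,0,-0.13,0,0,0,0],
  ],
)

```text
time_s: 4.67
position: [0.512, -0.1191, 0.1287]
eef_rot: [-0.374, -3.118, -0.001]
contact_force: [-0.6, 0.2, -1.2]
grip_width: 0.0288
```

```bash
cat > m2.py <<'E'
from h import *
o=env.observe();print(o["position"],o["eef_rot"],o["grip_width"]);c,im,d,g,P=snap(f="w2")
for n,q in(("eye",[.4557,-.0894,.006]),("sl",[.4407,.0918,.006]),("obj",[.3819,-.2819,.006])):
    x,y=proj(c,[q])[0].astype(int)
    if not(0<x<560 and 0<y<420): print(n,"out",x,y);continue
    b=comp((g<30).astype(np.uint8),x,y,60); print(n,x,y,g[y,x],None if b is None else (b.sum(),rect(c,b,.006)))
E
python3 m2.py
```

```text
[ 0.51203992 -0.11914244  0.12872319] [-3.73643576e-01 -3.11786887e+00 -9.42226758e-04] 0.028844538357382273
eye 298 132 17 (np.uint64(2432), (array([ 0.4554, -0.09  ]), array([ 0.4558, -0.0899]), array([0.042 , 0.0416]), 'long axis deg', 76.3))
sl 545 48 28 (np.uint64(1946), (array([0.4373, 0.0794]), array([0.437 , 0.0767]), array([0.0568, 0.0222]), 'long axis deg', 76.3))
obj 20 95 24 (np.uint64(1018), (array([ 0.3816, -0.2834]), array([ 0.3817, -0.2838]), array([0.0256, 0.0252]), 'long axis deg', 62.0))
```

View pics/w2.png

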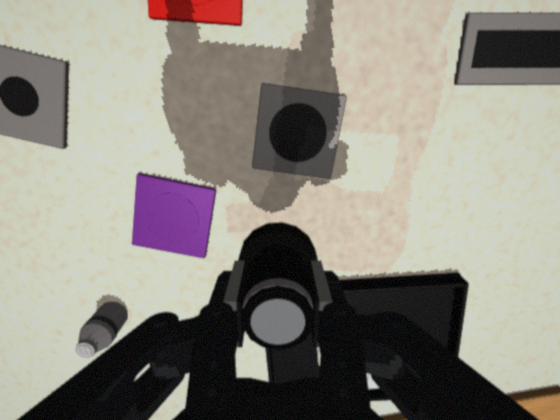

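Held upright. The eyepiece pad is at (298,132), that is (0.4557,-0.0898), and the top and wrist cameras agree on it. The purple look-alike is at (174,215). Placing it now.

step_arm(
  motion=[
    [1,-0.06,0.03,0,0,0,0],
    [1,-0.112,0.0585,-0.04,0,0,0],
    [1,-0.112,0.0585,-0.09,0,0,0],
    [1,-0.112,0.0585,-0.13,0,0,0],
    [1,-0.112,0.0585,-0.15,0,0,0],
    [1,-0.112,0.0585,-0.157,0,0,0],
    [1,-0.112,0.0585,-0.16,0,0,0],
    [1,-0.112,0.0585,-0.163,0,0,0],
    [1,-0.112,0.0585,-0.163,0,0,0],
    [1,-0.112,0.0585,-0.163,0,0,0],
  ],
)

```text
time_s: 5.55
position: [0.4577, -0.0915, 0.0487]
eef_rot: [0.375, 3.117, -0.001]
contact_force: [-0.1, -0.1, -0.5]
grip_width: 0.029
```

step_arm(
  motion=[
    [1,-0.003,0.002,0,0,0,0],
    [1,-0.003,0.002,0,0,0,0],
    [1,-0.003,0.002,0,0,0,0],
    [1,-0.003,0.002,0,0,0,0],
  ],
)

```text
time_s: 5.88
position: [0.4552, -0.0902, 0.048]
eef_rot: [0.376, 3.118, -0.0]
contact_force: [-0.4, 0.5, -0.5]
grip_width: 0.0291
```

Good in x and y. I'll lower 1.5 mm, open, and retreat upward.

step_arm(
  motion=[
    [1,0.001,0,-0.002,0,0,0],
    [1,0.001,0,-0.003,0,0,0],
    [1,0.001,0,-0.004,0,0,0],
    [1,0.001,0,-0.004,0,0,0],
    [1,0.001,0,-0.004,0,0,0],
  ],
)

```text
time_s: 6.3
position: [0.4557, -0.0902, 0.0461]
eef_rot: [-0.376, -3.119, 0.0]
contact_force: [-1.5, 0.1, 5.4]
grip_width: 0.029
```

step_arm(
  motion=[
    [0.55,0,0,0,0,0,0],
    [0.5,0,0,0,0,0,0],
    [0.4,0,0,0,0,0,0],
    [0.2,0,0,0,0,0,0],
    [0,0,0,0,0,0,0],
    [0,0,0,0,0,0,0],
    [0,0,0,0.04,0,0,0],
    [0,0,0,0.1,0,0,0],
    [0,0,0,0.18,0,0,0],
    [0,0,0,0.25,0,0,0],
  ],
)

```text
time_s: 7.13
position: [0.455, -0.09, 0.1719]
eef_rot: [-0.376, -3.118, -0.0]
contact_force: [0.6, -1.4, -0.8]
grip_width: 0.0853
```

step_arm(
  motion=[
    [0,0.13,-0.36,0.02,0,0,0],
    [0,0.13,-0.36,0.02,0,0,0],
    [0,0.13,-0.36,0.02,0,0,0],
    [0,0.13,-0.36,0.02,0,0,0],
    [0,0.13,-0.36,0.02,0,0,0],
    [0,0.13,-0.36,0.02,0,0,0],
    [0,0.13,-0.36,0.02,0,0,0],
    [0,0.13,-0.36,0.02,0,0,0],
    [0,0.13,-0.36,0.02,0,0,0],
  ],
)

```text
time_s: 7.88
position: [0.5197, -0.2686, 0.18]
eef_rot: [-0.374, -3.117, -0.002]
contact_force: [0.3, 0.5, -0.2]
grip_width: 0.0853
```

```bash
python3 - <<'E'
from h import *
o=env.observe();print(o["position"],o["eef_rot"]);c,im,d,g,P=snap(f="w3")
x,y=proj(c,[[.3818,-.2835,.006]])[0].astype(int); b=comp((g<30).astype(np.uint8),x,y,60); print("pad",x,y,rect(c,b,.006))
for z0,z1 in((.043,.06),(.02,.032),(.028,.034)):
    s=pts(P,.53,.62,-.33,-.24,z0,z1); print("obj",s.sum(),P[s].mean(0),P[s].min(0),P[s].max(0))
s=pts(P,.38,.53,-.17,-.02,.05,.07); print("eye top",s.sum(), P[s].min(0) if s.any() else 0,P[s].max(0) if s.any() else 0)
print(proj(c,[[.57,-.29,.048]]))
E
```

```text
[ 0.51966994 -0.26858945  0.18004376] [-3.74084791e-01 -3.11725117e+00 -1.94874339e-03]
pad 221 43 (array([ 0.3821, -0.2836]), array([ 0.3823, -0.2837]), array([0.0268, 0.0254]), 'long axis deg', 38.9)
obj 250 [ 0.5764946  -0.29547097  0.04746121] [ 0.56910314 -0.3038756   0.0431834 ] [ 0.58532612 -0.28755812  0.04967803]
obj 164 [ 0.56767369 -0.29297991  0.02712619] [ 0.56360666 -0.31007066  0.02006659] [ 0.58107101 -0.2817824   0.03195444]
obj 136 [ 0.5692948  -0.29316419  0.03157382] [ 0.5636118  -0.30948964  0.02805981] [ 0.58898864 -0.28180172  0.03399713]
eye top 1962 [ 0.44073764 -0.10639166  0.05001386] [ 0.47087014 -0.07580075  0.06669805]
[[267.74359652 262.40164183]]
```

View pics/w3.png

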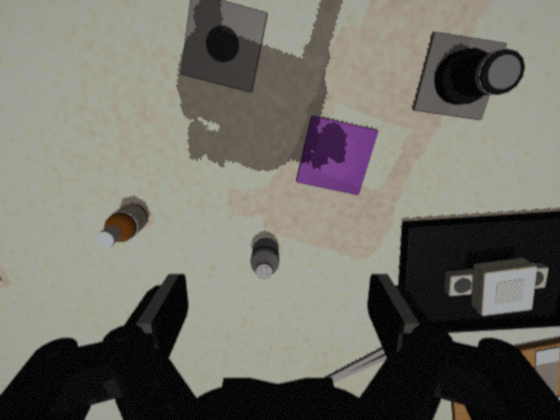

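The picture shows the objective upright at (264,258), nose at (264,271), and the amber bottle at (125,222), which I leave alone. The eyepiece stands on its pad (468,75) within about 1.3 mm of the middle. Now to grasp the objective.

step_arm(
  motion=[
    [0,0.06,-0.03,-0.02,0,0,0],
    [0,0.115,-0.054,-0.08,0,0,0],
    [0,0.115,-0.054,-0.15,0,0,0],
    [0,0.115,-0.054,-0.22,0,0,0],
    [0,0.115,-0.054,-0.27,0,0,0],
    [0,0.115,-0.054,-0.3,0,0,0],
    [0,0.115,-0.054,-0.316,0,0,0],
    [0,0.115,-0.054,-0.316,0,0,0],
    [0,0.115,-0.054,-0.316,0,0,0],
    [0,0.115,-0.054,-0.316,0,0,0],
  ],
)

```text
time_s: 8.77
position: [0.5798, -0.298, 0.0252]
eef_rot: [0.375, 3.115, -0.003]
contact_force: [0.2, 0.0, 0.4]
grip_width: 0.085
```

step_arm(
  motion=[
    [0.4,0,0,0,0,0,0],
    [0.6,0,0,0,0,0,0],
    [0.8,0,0,0,0,0,0],
    [1,0,0,0,0,0,0],
    [1,0,0,0,0,0,0],
    [1,0,0,0,0,0,0],
    [1,0,0,0,0,0,0],
    [1,0,0,0,0,0,0],
    [1,0,0,0,0,0,0],
    [1,0,0,0,0,0,0],
  ],
)

```text
time_s: 9.6
position: [0.5785, -0.2974, 0.0235]
eef_rot: [0.376, 3.118, -0.001]
contact_force: [-0.9, -0.0, 5.0]
grip_width: 0.0267
```

step_arm(
  motion=[
    [1,0,0,0.05,0,0,0],
    [1,0,0,0.11,0,0,0],
    [1,-0.39,0.027,0.11,0,0,0],
    [1,-0.39,0.027,0.11,0,0,0],
    [1,-0.39,0.027,0.11,0,0,0],
    [1,-0.39,0.027,0.11,0,0,0],
    [1,-0.39,0.027,0.11,0,0,0],
    [1,-0.39,0.027,0.08,0,0,0],
    [1,-0.39,0.027,0.06,0,0,0],
    [1,-0.39,0.027,0.04,0,0,0],
  ],
)

```text
time_s: 10.43
position: [0.3829, -0.2837, 0.0419]
eef_rot: [0.377, 3.119, -0.0]
contact_force: [-0.6, 1.1, -0.8]
grip_width: 0.0267
```

step_arm(
  motion=[
    [1,0,0,0,0,0,0],
    [1,0,0,0,0,0,0],
    [1,0,0,0,0,0,0],
    [1,0,0,0,0,0,0],
    [1,0,0,0,0,0,0],
  ],
)

```text
time_s: 10.85
position: [0.384, -0.284, 0.0432]
eef_rot: [0.375, 3.118, -0.001]
contact_force: [0.7, -0.3, -0.7]
grip_width: 0.0265
```

step_arm(
  motion=[
    [1,-0.001,0,-0.01,0,0,0],
    [1,-0.001,0,-0.018,0,0,0],
    [1,-0.001,0,-0.023,0,0,0],
    [1,-0.001,0,-0.026,0,0,0],
    [1,-0.001,0,-0.028,0,0,0],
    [1,-0.001,0,-0.028,0,0,0],
    [1,-0.001,0,-0.028,0,0,0],
    [1,-0.001,0,-0.028,0,0,0],
  ],
)

```text
time_s: 11.52
position: [0.3822, -0.2833, 0.0294]
eef_rot: [-0.376, -3.118, -0.002]
contact_force: [-1.9, 1.3, 6.8]
grip_width: 0.0266
```

step_arm(
  motion=[
    [0.55,0,0,0,0,0,0],
    [0.5,0,0,0,0,0,0],
    [0.4,0,0,0,0,0,0],
    [0.2,0,0,0,0,0,0],
    [0,0,0,0,0,0,0],
    [0,0,0,0,0,0,0],
    [0,0,0,0.05,0,0,0],
    [0,0,0,0.12,0,0,0],
    [0,0,0,0.2,0,0,0],
    [0,0,0,0.28,0,0,0],
  ],
)

```text
time_s: 12.35
position: [0.3818, -0.2829, 0.1695]
eef_rot: [-0.376, -3.117, -0.002]
contact_force: [0.1, -0.2, 0.1]
grip_width: 0.0853
```

step_arm(
  motion=[
    [0,0.44,0.42,0.04,0,0,0],
    [0,0.44,0.42,0.04,0,0,0],
    [0,0.44,0.42,0.04,0,0,0],
    [0,0.44,0.42,0.04,0,0,0],
    [0,0.44,0.42,0.04,0,0,0],
    [0,0.44,0.42,0.04,0,0,0],
    [0,0.44,0.42,0.04,0,0,0],
    [0,0.44,0.42,0.04,0,0,0],
    [0,0.44,0.42,0.04,0,0,0],
    [0,0.44,0.42,0.04,0,0,0],
  ],
)

```text
time_s: 13.18
position: [0.6023, -0.0732, 0.1882]
eef_rot: [-0.373, -3.118, 0.001]
contact_force: [-0.2, 0.1, -0.1]
grip_width: 0.0854
```

```bash
python3 - <<'E'
from h import *
env.get_image("top"); env.get_image("top")
o=env.observe();print(o["position"],o["eef_rot"]);c,im,d,g,P=snap(f="w4")
for q in([.661,-.07,.036],[.3822,-.2837,.05]): print(proj(c,[q]))
s=pts(P,.34,.43,-.33,-.24,.045,.06); print("objtop",s.sum(),P[s].min(0) if s.any() else 0,P[s].max(0) if s.any() else 0)
s=pts(P,.38,.53,-.17,-.02,.055,.065); print("eye top",s.sum(), P[s].min(0),P[s].max(0))
s=pts(P,.58,.75,-.15,.02,.030,.045).astype(np.uint8); print("box",s.sum(),rect(c,cv2.morphologyEx(s,cv2.MORPH_OPEN,np.ones((3,3))),.036),np.median(P[s>0][:,2]))
x,y=proj(c,[[.661,-.07,.036]])[0].astype(int);print(g[y,x]); b=comp((g>90).astype(np.uint8),x,y,80); 
print("bright",rect(c,cv2.morphologyEx(b,cv2.MORPH_OPEN,np.ones((25,25))),.036) if b is not None else 0)
E
```

```text
[ 0.60109417 -0.07446099  0.1879953 ] [-3.76489141e-01 -3.11659805e+00  7.80932573e-04]
[[296.93953598 255.48538685]]
[[-84.35985773 -16.45760268]]
objtop 0 0 0
eye top 1456 [ 0.44281968 -0.10538514  0.05547418] [ 0.47115651 -0.07520732  0.06499896]
box 2442 (array([ 0.6612, -0.0689]), array([ 0.6617, -0.069 ]), array([0.0496, 0.0518]), 'long axis deg', -5.1) 0.03595530473805536
178
bright (array([ 0.6627, -0.0689]), array([ 0.6634, -0.0696]), array([0.0508, 0.0502]), 'long axis deg', 79.0)
```

View pics/w4.png

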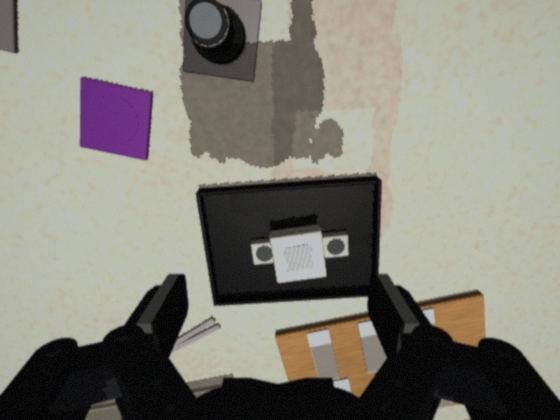

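The picture shows the box top centred about (298,255), with the slider ends on both sides and windows at (265,253) and (336,246). Next: the exact yaw of the box top and the slider.

```bash
cat > m3.py <<'E'
from h import *
o=env.observe();print(o["position"],o["grip_width"]);c,im,d,g,P=snap()
R=cv2.Rodrigues(o["eef_rot"])[0];print("jaw deg",np.degrees(np.arctan2(R[1,1],R[0,1])))
x,y=proj(c,[[.662,-.069,.036]])[0].astype(int)
print("col",g[y-38:y+34:2,x].tolist());
for th in(120,140,155):
    b=comp((cv2.GaussianBlur(g,(3,3),0)>th).astype(np.uint8),x,y,80)
    if b is None: continue
    b=cv2.morphologyEx(b,cv2.MORPH_CLOSE,np.ones((5,5)));b=cv2.morphologyEx(b,cv2.MORPH_OPEN,np.ones((31,31)));
    if b.sum(): print(th,b.sum(),rect(c,b,.036))
m=(g>70).astype(np.uint8)
for u,v in((265,253),(336,246)):
    k=comp((g<75).astype(np.uint8),u,v,9); print("win",None if k is None else (k.sum(),ray(c,np.argwhere(k)[:,::-1],.016).mean(0)))
E
python3 m3.py
```

```text
[ 0.60110568 -0.0747781   0.18815723] 0.0859780029658926
jaw deg 76.1794029591398
col [18, 16, 7, 16, 29, 65, 71, 72, 141, 189, 194, 196, 194, 185, 163, 178, 173, 180, 182, 186, 184, 177, 175, 173, 174, 178, 190, 196, 194, 195, 190, 119, 34, 31, 23, 18]
120 2145 (array([ 0.6629, -0.0681]), array([ 0.6634, -0.0678]), array([0.0487, 0.0465]), 'long axis deg', 76.2)
140 2060 (array([ 0.6634, -0.0679]), array([ 0.664 , -0.0675]), array([0.0477, 0.0455]), 'long axis deg', 76.2)
155 2014 (array([ 0.6631, -0.0677]), array([ 0.6635, -0.0673]), array([0.0477, 0.0444]), 'long axis deg', 76.2)
win None
win (np.uint64(124), array([ 0.66987065, -0.03033186,  0.016     ]))
```

```bash
cat > m4.py <<'E'
from h import *
import sys
def face(c,g,q,th,ks=7):
    x,y=proj(c,[q])[0].astype(int); b=comp((cv2.GaussianBlur(g,(3,3),0)>th).astype(np.uint8),x,y,80)
    b=cv2.morphologyEx(b,cv2.MORPH_CLOSE,np.ones((5,5))); b=cv2.morphologyEx(b,cv2.MORPH_OPEN,cv2.getStructuringElement(2,(ks,ks)))
    k=max(cv2.findContours(b,0,1)[0],key=cv2.contourArea); W=ray(c,k[:,0],q[2])[:,:2]; r=cv2.minAreaRect(W.astype(np.float32))
    cc=np.array(r[0]); out=[]; 
    for i in range(4):
        a=np.radians(r[2]+90*i); n=np.array([np.cos(a),np.sin(a)]); t=np.array([-n[1],n[0]]); h=r[1][i%2]/2
        s=(abs((W-cc)@n-h)<.005)&(abs((W-cc)@t)<.016)
        l=cv2.fitLine(W[s].astype(np.float32),cv2.DIST_HUBER,0,.01,.01).ravel(); out.append((round(float(np.degrees(np.arctan2(l[1],l[0]))%90),1),l[2:].round(4).tolist()))
    return np.round(r[0],4),np.round(r[1],4),round(r[2]%90,1),out
if __name__=="__main__":
    c,im,d,g,P=snap()
    for th in(130,150): print(th,face(c,g,[.662,-.069,.036],th))
    # slider windows
    for u,v in((265,253),(336,246)):
        s=g[v-7:v+8,u-7:u+8]; k=(s<110); q=np.argwhere(k)[:,::-1]+[u-7,v-7]; print("win",s.min(),k.sum(),ray(c,q,.016).mean(0))
E
python3 m4.py
```

```text
130 (array([ 0.6635, -0.0669]), array([0.0576, 0.0491]), 85.0, [(79.1, [0.6608999967575073, -0.03970000147819519]), (84.6, [0.6395000219345093, -0.06499999761581421]), (85.7, [0.6601999998092651, -0.0934000015258789]), (85.0, [0.6877999901771545, -0.06419999897480011])])
150 (array([ 0.6636, -0.0669]), array([0.0557, 0.048 ]), 85.0, [(79.7, [0.6601999998092651, -0.04050000011920929]), (85.4, [0.6402000188827515, -0.06499999761581421]), (85.9, [0.6593999862670898, -0.09290000051259995]), (84.7, [0.6869000196456909, -0.06849999725818634])])
win 69 181 [ 0.66052693 -0.10349321  0.016     ]
win 66 188 [ 0.67040188 -0.03021673  0.016     ]
```

step_arm(
  motion=[
    [0,0.06,0.006,-0.05,0,0,0.02],
    [0,0.125,0.012,-0.12,0,0,0.049],
    [0,0.125,0.012,-0.2,0,0,0.049],
    [0,0.125,0.012,-0.25,0,0,0.049],
    [0,0.125,0.012,-0.25,0,0,0.049],
    [0,0.125,0.012,-0.25,0,0,0.049],
    [0,0.125,0.012,-0.25,0,0,0.049],
    [0,0.125,0.012,-0.25,0,0,0.049],
  ],
)

```text
time_s: 14.1
position: [0.6672, -0.0685, 0.0671]
eef_rot: [0.136, 3.133, -0.001]
contact_force: [-0.5, -0.2, 0.0]
grip_width: 0.0852
```

```bash
cat > st.py <<'E'
from h import *
o=env.observe();R=cv2.Rodrigues(o["eef_rot"])[0];print(o["position"],o["grip_width"],o["contact_force"],"jaw deg",np.degrees(np.arctan2(R[1,1],R[0,1])),"tilt",R[:,2].round(3))
E
python3 st.py
```

```text
[ 0.66716945 -0.06852109  0.06711771] 0.08520711254660739 [-0.5334628  -0.16320798  0.00088039] jaw deg 85.04130086454941 tilt [ 0.005 -0.001 -1.   ]
```

step_arm(
  motion=[
    [0,-0.005,0,-0.02,0,0,0],
    [0,-0.005,0,-0.04,0,0,0],
    [0,-0.005,0,-0.055,0,0,0],
    [0,-0.005,0,-0.062,0,0,0],
    [0,-0.005,0,-0.062,0,0,0],
    [0,-0.005,0,-0.062,0,0,0],
  ],
)

```text
time_s: 14.6
position: [0.6621, -0.0675, 0.032]
eef_rot: [-0.135, -3.137, -0.0]
contact_force: [0.0, 0.0, 0.4]
grip_width: 0.0859
```

step_arm(
  motion=[
    [0.2,0,0,0,0,0,0],
    [0.4,0,0,0,0,0,0],
    [0.6,0,0,0,0,0,0],
    [0.8,0,0,0,0,0,0],
    [1,0,0,0,0,0,0],
    [1,0,0,0,0,0,0],
    [1,0,0,0,0,0,0],
    [1,0,0,0,0,0,0],
  ],
  grip_force=40,
)

```text
time_s: 15.27
position: [0.6633, -0.0678, 0.0335]
eef_rot: [0.135, 3.137, -0.0]
contact_force: [0.5, -0.3, 4.2]
grip_width: 0.0491
```

```bash
python3 st.py
```

```text
[ 0.66329099 -0.06775439  0.03348759] 0.04907136273033218 [ 0.5354749  -0.34556047  4.15136031] jaw deg 85.07829688451086 tilt [ 0.002 -0.    -1.   ]
```

step_arm(
  motion=[
    [1,0,0,0.04,0,0,0],
    [1,0,0,0.09,0,0,0],
    [1,0,0,0.16,0,0,0],
    [1,-0.42,0.72,0.16,0,0,-0.039],
    [1,-0.42,0.72,0.16,0,0,-0.039],
    [1,-0.42,0.72,0.16,0,0,-0.039],
    [1,-0.42,0.72,0.16,0,0,-0.039],
    [1,-0.42,0.72,0.16,0,0,-0.039],
    [1,-0.42,0.72,0.16,0,0,-0.039],
    [1,-0.42,0.72,0.16,0,0,-0.039],
  ],
)

```text
time_s: 16.1
position: [0.5136, 0.1855, 0.1122]
eef_rot: [-0.327, -3.123, 0.001]
contact_force: [0.2, 1.2, -0.3]
grip_width: 0.0492
```

step_arm(
  motion=[
    [1,-0.08,0.18,0,0,0,0],
    [1,-0.08,0.18,0,0,0,0],
    [1,-0.08,0.18,0,0,0,0],
    [1,-0.08,0.18,0,0,0,0],
    [1,-0.08,0.18,0,0,0,0],
    [1,-0.08,0.18,0,0,0,0],
    [1,-0.08,0.18,0,0,0,0],
  ],
)

```text
time_s: 16.68
position: [0.4759, 0.2731, 0.1125]
eef_rot: [-0.329, -3.124, 0.001]
contact_force: [0.0, -0.6, -0.8]
grip_width: 0.049
```

```bash
cat > m5.py <<'E'
from h import *
exec(open("st.py").read())
c,im,d,g,P=snap(f="w5")
q=[.3945,.3095,.006]; x,y=proj(c,[q])[0].astype(int); print(x,y,g[y,x])
for th in(24,30,36):
    b=comp((cv2.GaussianBlur(g,(3,3),0)<th).astype(np.uint8),x,y,70)
    if b is not None: print(th,b.sum(),rect(c,b,.006))
E
python3 m5.py
```

```text
[0.47594538 0.27307007 0.11247911] 0.04896664728861548 [ 0.00308727 -0.62562323 -0.77697803] jaw deg 77.97900431170456 tilt [-0.    -0.001 -1.   ]
305 96 19
24 4194 (array([0.3947, 0.3055]), array([0.395 , 0.3095]), array([0.0482, 0.0486]), 'long axis deg', -10.9)
30 5095 (array([0.393 , 0.3088]), array([0.395 , 0.3094]), array([0.0488, 0.0491]), 'long axis deg', -10.4)
36 5233 (array([0.393 , 0.3088]), array([0.395 , 0.3094]), array([0.0494, 0.0495]), 'long axis deg', -11.2)
```

View pics/w5.png

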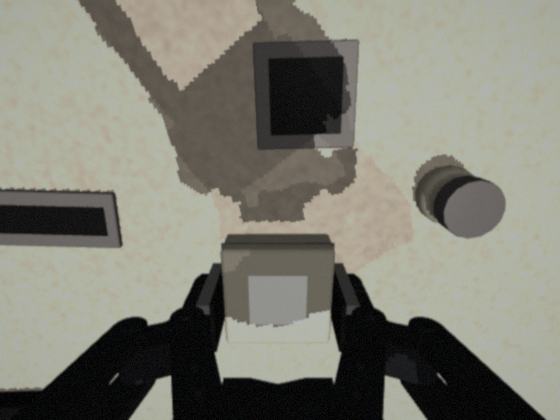

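The picture shows the box held level at (278,290), its outline at (305,96) turned 1° from the jaws, and the jar at (465,205) clear of the fingers. Moving in, then settling before lowering.

step_arm(
  motion=[
    [1,-0.08,0.04,-0.02,0,0,0.006],
    [1,-0.162,0.073,-0.05,0,0,0.006],
    [1,-0.162,0.073,-0.1,0,0,0.006],
    [1,-0.162,0.073,-0.14,0,0,0.006],
    [1,-0.162,0.073,-0.16,0,0,0.006],
    [1,-0.162,0.073,-0.16,0,0,0.006],
    [1,-0.162,0.073,-0.16,0,0,0.006],
    [1,-0.162,0.073,-0.16,0,0,0.006],
    [1,-0.162,0.073,-0.16,0,0,0.006],
    [1,-0.162,0.073,-0.16,0,0,0.006],
  ],
)

```text
time_s: 17.57
position: [0.3961, 0.3112, 0.034]
eef_rot: [0.298, 3.125, 0.003]
contact_force: [-0.9, 1.0, 0.9]
grip_width: 0.0492
```

```bash
python3 st.py
```

```text
[0.39613384 0.31122232 0.03402786] 0.04924453312553101 [-0.88932834  0.97384938  0.87768265] jaw deg 79.09060065490722 tilt [ 0.002  0.002 -1.   ]
```

step_arm(
  motion=[
    [1,-0.002,-0.002,-0.006,0,0,0],
    [1,-0.002,-0.002,-0.012,0,0,0],
    [1,-0.002,-0.002,-0.016,0,0,0],
    [1,-0.002,-0.002,-0.019,0,0,0],
    [1,-0.002,-0.002,-0.02,0,0,0],
    [1,-0.002,-0.002,-0.02,0,0,0],
    [1,-0.002,-0.002,-0.02,0,0,0],
    [1,-0.002,-0.002,-0.02,0,0,0],
  ],
)

```text
time_s: 18.23
position: [0.3934, 0.3096, 0.0234]
eef_rot: [-0.297, -3.127, 0.001]
contact_force: [-1.9, -2.4, 7.0]
grip_width: 0.0492
```

step_arm(
  motion=[
    [0.35,0,0,0,0,0,0],
    [0.3,0,0,0,0,0,0],
    [0.2,0,0,0,0,0,0],
    [0,0,0,0,0,0,0],
    [0,0,0,0,0,0,0],
    [0,0,0,0.03,0,0,0],
    [0,0,0,0.08,0,0,0],
    [0,0,0,0.15,0,0,0],
    [0,0,0,0.22,0,0,0],
    [0,0,0,0.3,0,0,0],
  ],
)

```text
time_s: 19.07
position: [0.3924, 0.309, 0.1729]
eef_rot: [-0.297, -3.125, 0.003]
contact_force: [0.1, -0.6, 0.0]
grip_width: 0.0852
```

step_arm(
  motion=[
    [0,0.14,0,0,0,0,0],
    [0,0.14,0,0,0,0,0],
    [0,0.14,0,0,0,0,0],
    [0,0.14,0,0,0,0,0],
    [0,0.14,0,0,0,0,0],
    [0,0.14,0,0,0,0,0],
  ],
)

```text
time_s: 19.57
position: [0.4618, 0.3093, 0.1714]
eef_rot: [-0.296, -3.125, 0.003]
contact_force: [-0.3, 0.1, 0.1]
grip_width: 0.0857
```

```bash
python3 - <<'E'
from h import *
import m4
exec(open("st.py").read())
c,im,d,g,P=snap(f="w6")
x,y=proj(c,[[.395,.3094,.026]])[0].astype(int); print(x,y,g[y-40:y+40:4,x].tolist())
for th in(110,140): 
    try: print(th,m4.face(c,g,[.395,.3094,.026],th))
    except Exception as e: print(e)
x,y=proj(c,[[.4407,.0918,.006]])[0].astype(int); b=comp((g<30).astype(np.uint8),x,y,70); print(x,y,None if b is None else rect(c,b,.006))
E
```

```text
[0.46183855 0.30925371 0.17143922] 0.08569945391305525 [-0.34396134  0.1043299   0.05682166] jaw deg 79.15882951219587 tilt [-0.003 -0.001 -1.   ]
263 125 [43, 42, 67, 88, 91, 88, 115, 118, 118, 118, 119, 117, 120, 119, 101, 85, 86, 76, 49, 51]
110 (array([0.3944, 0.3089]), array([0.0242, 0.0248]), 79.1, [(79.1, [0.39430001378059387, 0.3212999999523163]), (78.2, [0.38269999623298645, 0.313400000333786]), (81.4, [0.3944000005722046, 0.29750001430511475]), (75.4, [0.40470001101493835, 0.3021000027656555])])
OpenCV(4.12.0) /io/opencv/modules/imgproc/src/morph.dispatch.cpp:1178: error: (-215:Assertion failed) !_src.empty() in function 'morphologyEx'

54 214 (array([0.4406, 0.0914]), array([0.4408, 0.0915]), array([0.0984, 0.0224]), 'long axis deg', 76.4)
```

View pics/w6.png

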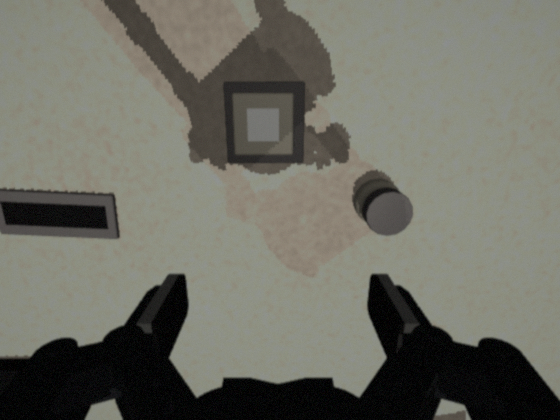

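The box sits square: its label centre is (0.3944,0.3089) at 79.1°, against the outline at (0.3950,0.3094) and 79.1°. The slider is next, so I'll go back over the tray and turn the jaws across its width.

step_arm(
  motion=[
    [0,0.407,-0.753,0.04,0,0,-0.483],
    [0,0.407,-0.753,0.04,0,0,-0.483],
    [0,0.407,-0.753,0.04,0,0,-0.483],
    [0,0.407,-0.753,0.04,0,0,-0.483],
    [0,0.407,-0.753,0.04,0,0,-0.483],
    [0,0.407,-0.753,0.04,0,0,-0.483],
    [0,0.407,-0.753,0.04,0,0,-0.483],
    [0,0.407,-0.753,0.04,0,0,-0.483],
    [0,0.407,-0.753,0.04,0,0,-0.483],
    [0,0.407,-0.753,0.04,0,0,-0.483],
  ],
)

```text
time_s: 20.45
position: [0.6612, -0.0575, 0.1915]
eef_rot: [-2.076, -2.355, 0.001]
contact_force: [1.8, 0.6, -0.5]
grip_width: 0.0852
```

```bash
python3 st.py
```

```text
[ 0.66116276 -0.0574589   0.19152048] 0.085206998880218 [ 1.82600143  0.64138923 -0.45174386] jaw deg 7.204100202083732 tilt [-0.002  0.001 -1.   ]
```

Finishing the turn (jaw 7.2° to -7.7°) and partly closing the jaws.

step_arm(
  motion=[
    [0.4,0,0,0,0,0,-0.083],
    [0.4,0,0,0,0,0,-0.083],
    [0.4,0,0,0,0,0,-0.083],
    [0.4,0,0,0,0,0,-0.083],
    [0.4,0,0,0,0,0,-0.083],
    [0.4,0,0,0,0,0,-0.083],
  ],
)

```text
time_s: 20.95
position: [0.6611, -0.0555, 0.192]
eef_rot: [-2.357, -2.076, 0.001]
contact_force: [0.6, 0.5, -0.3]
grip_width: 0.0511
```

```bash
cat > m6.py <<'E'
from h import *
import m4
exec(open("st.py").read())
c,im,d,g,P=snap(f="w7")
q=[.6655,-.067,.016]; x,y=proj(c,[q])[0].astype(int); print(x,y,g[y,x-30:x+30:4].tolist())
b=comp((g>70).astype(np.uint8),x,y,110); b=cv2.morphologyEx(b,cv2.MORPH_OPEN,np.ones((5,5)));print("slider",b.sum(),rect(c,b,.016))
k=(b==0)&(cv2.drawContours(np.zeros_like(b),cv2.findContours(b,0,2)[0],-1,1,-1)>0)
n,l,s,ce=cv2.connectedComponentsWithStats(k.astype(np.uint8)); 
for i in range(1,n):
    if s[i,4]>60: print("win",s[i,4],ray(c,ce[i],.016).round(4))
s=pts(P,.58,.75,-.15,.02,.011,.03)&(b>0); print("z",np.median(P[s][:,2]))
E
python3 m6.py
```

```text
[ 0.66105625 -0.05546605  0.19198309] 0.051083788209924694 [ 0.58923006  0.48206523 -0.34018428] jaw deg -7.247810349064419 tilt [-0.001  0.    -1.   ]
283 202 [17, 18, 19, 21, 21, 108, 105, 101, 106, 100, 196, 39, 34, 32, 36]
slider 2503 (array([ 0.6659, -0.0644]), array([ 0.6657, -0.067 ]), array([0.1009, 0.0251]), 'long axis deg', 82.4)
z 0.015839024383839457
```

View pics/w7.png

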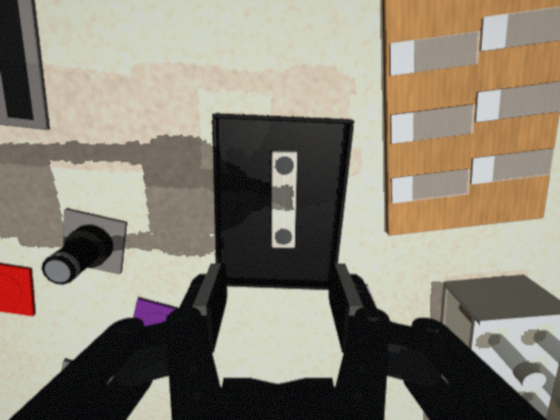

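The slider is at (283,200): centre (0.6657,-0.0670), yaw 82.4°, measured size 101x25 mm, so it checks out. Descending.

step_arm(
  motion=[
    [0.4,0.009,-0.023,-0.05,0,0,-0.002],
    [0.4,0.009,-0.023,-0.12,0,0,-0.002],
    [0.4,0.009,-0.023,-0.19,0,0,-0.002],
    [0.4,0.009,-0.023,-0.25,0,0,-0.002],
    [0.4,0.009,-0.023,-0.28,0,0,-0.002],
    [0.4,0.009,-0.023,-0.28,0,0,-0.002],
    [0.4,0.009,-0.023,-0.28,0,0,-0.002],
    [0.4,0.009,-0.023,-0.28,0,0,-0.002],
    [0.4,0.009,-0.023,-0.28,0,0,-0.002],
  ],
)

```text
time_s: 21.75
position: [0.6685, -0.0681, 0.0553]
eef_rot: [2.363, 2.063, 0.005]
contact_force: [-0.2, -0.3, 0.8]
grip_width: 0.0512
```

```bash
python3 st.py
```

```text
[ 0.66849077 -0.06813905  0.05527755] 0.05122819611563118 [-0.2088589  -0.28268008  0.82464779] jaw deg -7.756300221005423 tilt [ 0.005 -0.001 -1.   ]
```

step_arm(
  motion=[
    [0.4,-0.002,0.002,-0.03,0,0,0],
    [0.4,-0.002,0.002,-0.048,0,0,0],
    [0.4,-0.002,0.002,-0.058,0,0,0],
    [0.4,-0.002,0.002,-0.062,0,0,0],
    [0.4,-0.002,0.002,-0.062,0,0,0],
    [0.4,-0.002,0.002,-0.062,0,0,0],
    [0.4,-0.002,0.002,-0.062,0,0,0],
  ],
)

```text
time_s: 22.33
position: [0.6654, -0.067, 0.0214]
eef_rot: [2.367, 2.065, 0.001]
contact_force: [0.5, -0.9, 0.4]
grip_width: 0.0513
```

```bash
python3 st.py
```

```text
[ 0.66535047 -0.06696994  0.02141412] 0.051300086134534705 [ 0.48433854 -0.93479659  0.38297972] jaw deg -7.783443094082806 tilt [ 0.001 -0.    -1.   ]
```

step_arm(
  motion=[
    [0.4,0,0,0.003,0,0,0],
    [0.6,0,0,0.003,0,0,0],
    [0.8,0,0,0.003,0,0,0],
    [1,0,0,0.003,0,0,0],
    [1,0,0,0.003,0,0,0],
    [1,0,0,0.003,0,0,0],
    [1,0,0,0.003,0,0,0],
    [1,0,0,0.003,0,0,0],
  ],
)

```text
time_s: 23.0
position: [0.6657, -0.067, 0.0234]
eef_rot: [2.366, 2.065, 0.001]
contact_force: [0.8, -0.3, 4.4]
grip_width: 0.0228
```

```bash
python3 st.py
```

```text
[ 0.66571385 -0.06699787  0.02343672] 0.022844690914408192 [ 0.77710919 -0.31607194  4.40558491] jaw deg -7.780586510727137 tilt [ 0.001 -0.    -1.   ]
```

step_arm(
  motion=[
    [1,0,0,0.04,0,0,0],
    [1,0,0,0.09,0,0,0],
    [1,0,0,0.14,0,0,0],
    [1,-0.45,0.317,0.14,0,0,-0.033],
    [1,-0.45,0.317,0.14,0,0,-0.033],
    [1,-0.45,0.317,0.14,0,0,-0.033],
    [1,-0.45,0.317,0.14,0,0,-0.033],
    [1,-0.45,0.317,0.14,0,0,-0.033],
    [1,-0.45,0.317,0.14,0,0,-0.033],
    [1,-0.45,0.317,0.14,0,0,-0.033],
  ],
)

```text
time_s: 23.83
position: [0.4341, 0.0928, 0.0911]
eef_rot: [-2.467, -1.938, 0.009]
contact_force: [0.3, -0.4, -1.9]
grip_width: 0.0226
```

step_arm(
  motion=[
    [1,0,0,-0.04,0,0,0],
    [1,0,0,-0.08,0,0,0],
    [1,0,0,-0.1,0,0,0],
    [1,0,0,-0.1,0,0,0],
    [1,0,0,-0.1,0,0,0],
    [1,0,0,-0.1,0,0,0],
    [1,0,0,-0.1,0,0,0],
  ],
)

```text
time_s: 24.42
position: [0.4412, 0.0915, 0.0435]
eef_rot: [2.471, 1.939, 0.002]
contact_force: [0.1, 0.2, -1.3]
grip_width: 0.0226
```

```bash
python3 st.py; python3 - <<'E'
from h import *
c,im,d,g,P=snap(f="w8")
E
```

```text
[0.4411858  0.09150186 0.04347788] 0.0225731318291044 [ 0.13595828  0.15899927 -1.34307798] jaw deg -13.753231247760139 tilt [ 0.002  0.    -1.   ]
```

View pics/w8.png

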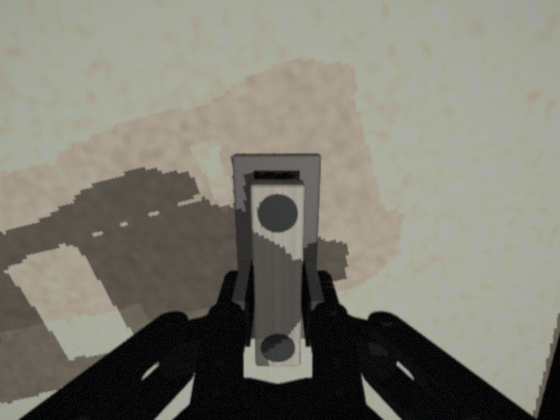

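The slider is in line with its outline (strip at (277,175)), about 18 mm above the pad. Lowering to contact and releasing.

step_arm(
  motion=[
    [1,0,0,-0.012,0,0,0],
    [1,0,0,-0.022,0,0,0],
    [1,0,0,-0.029,0,0,0],
    [1,0,0,-0.033,0,0,0],
    [1,0,0,-0.035,0,0,0],
    [1,0,0,-0.036,0,0,0],
    [1,0,0,-0.036,0,0,0],
    [1,0,0,-0.036,0,0,0],
    [1,0,0,-0.036,0,0,0],
  ],
)

```text
time_s: 25.22
position: [0.4395, 0.0915, 0.0253]
eef_rot: [-2.47, -1.94, 0.003]
contact_force: [-3.4, -0.4, 8.8]
grip_width: 0.023
```

step_arm(
  motion=[
    [1,0.002,0,0.001,0,0,0],
    [1,0.002,0,0.001,0,0,0],
    [1,0.002,0,0.001,0,0,0],
    [0.8,0.002,0,0.001,0,0,0],
    [0.6,0.002,0,0.001,0,0,0],
    [0.4,0.002,0,0.001,0,0,0],
    [0.4,0.002,0,0.001,0,0,0],
    [0.4,0.002,0,0.001,0,0,0],
  ],
)

```text
time_s: 25.88
position: [0.4412, 0.0916, 0.0251]
eef_rot: [2.471, 1.94, 0.0]
contact_force: [-1.1, 0.0, 0.1]
grip_width: 0.0515
```

step_arm(
  motion=[
    [0.4,0,0,0.03,0,0,0],
    [0.4,0,0,0.08,0,0,0],
    [0.4,0,0,0.15,0,0,0],
    [0.4,0,0,0.23,0,0,0],
    [0.4,0,0,0.3,0,0,0],
    [0.4,0,0,0.36,0,0,0],
    [0.4,0,0,0.42,0,0,0],
    [0.4,0,0,0.42,0,0,0],
    [0.4,0,0,0.42,0,0,0],
    [0.4,0,0,0.42,0,0,0],
  ],
)

```text
time_s: 26.72
position: [0.4404, 0.0915, 0.2345]
eef_rot: [-2.47, -1.94, 0.001]
contact_force: [-0.5, 0.7, 0.4]
grip_width: 0.051
```

```bash
cat > m7.py <<'E'
from h import *
exec(open("st.py").read())
c,im,d,g,P=snap(f="w9")
x,y=proj(c,[[.4408,.0916,.018]])[0].astype(int);print(x,y,g[y,x-24:x+24:2].tolist())
s=pts(P,.36,.52,.0,.18,.0145,.024).astype(np.uint8);s=cv2.morphologyEx(s,2,np.ones((3,3)));print("slider depth",s.sum(),rect(c,s,.018))
# windows
for t in(37,-37):
    a=np.radians(76.3);q=[.4408+t/1e3*np.cos(a),.0916+t/1e3*np.sin(a),.018];u,v=proj(c,[q])[0].astype(int)
    w=g[v-10:v+11,u-10:u+11]; th=cv2.threshold(w,0,255,cv2.THRESH_OTSU)[0]; k=comp((g<th).astype(np.uint8),u,v,12); print("win exp",np.round(q,4),"got",None if k is None else (k.sum(),rect(c,k,.018)[1:3]))
for n,B in(("obj",(.34,.43,-.33,-.24,.045,.06)),("eye",(.38,.53,-.17,-.02,.053,.065))):
    s=pts(P,*B); print(n,s.sum(),(P[s].min(0)+P[s].max(0))/2 if s.any() else 0)
E
python3 m7.py
```

```text
[0.44037706 0.09154151 0.23450023] 0.051044406357017305 [-0.47492122  0.68877752  0.38479142] jaw deg -13.719821427695546 tilt [-0.001 -0.    -1.   ]
277 181 [84, 83, 78, 54, 51, 47, 46, 60, 113, 160, 160, 153, 151, 128, 152, 150, 159, 161, 110, 103, 99, 100, 103, 149]
slider depth 1896 (array([0.4419, 0.095 ]), array([0.4413, 0.0926]), array([0.0981, 0.0238]), 'long axis deg', 76.5)
win exp [0.4496 0.1275 0.018 ] got (np.uint64(216), (array([0.4496, 0.1275]), array([0.0158, 0.0171])))
win exp [0.432  0.0557 0.018 ] got (np.uint64(221), (array([0.4328, 0.0585]), array([0.0229, 0.016 ])))
obj 0 0
eye 467 [ 0.45402108 -0.0897473   0.05900463]
```

View pics/w9.png

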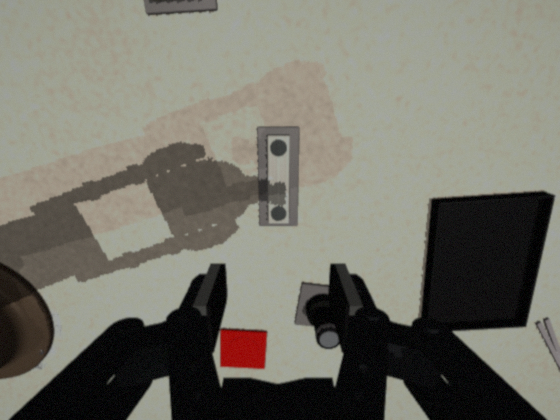

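The slider lies squared on its pad (278,178), within about 1 mm. The objective is the last check.

step_arm(
  motion=[
    [0.4,0.08,-0.76,0,0,0,0],
    [0.4,0.08,-0.76,0,0,0,0],
    [0.4,0.08,-0.76,0,0,0,0],
    [0.4,0.08,-0.76,0,0,0,0],
    [0.4,0.08,-0.76,0,0,0,0],
    [0.4,0.08,-0.76,0,0,0,0],
    [0.4,0.08,-0.76,0,0,0,0],
    [0.4,0.08,-0.76,0,0,0,0],
    [0.4,0.08,-0.76,0,0,0,0],
    [0.4,0.08,-0.76,0,0,0,0],
  ],
)

```text
time_s: 27.6
position: [0.4804, -0.2941, 0.2329]
eef_rot: [2.475, 1.935, -0.004]
contact_force: [-0.2, -0.3, 0.9]
grip_width: 0.0511
```

step_arm(
  motion=[
    [0.4,0,0,0,0,0,0],
    [0.4,0,0,0,0,0,0],
    [0.4,0,0,0,0,0,0],
    [0.4,0,0,0,0,0,0],
    [0.4,0,0,0,0,0,0],
  ],
)

```text
time_s: 28.02
position: [0.481, -0.2867, 0.2349]
eef_rot: [-2.468, -1.942, 0.0]
contact_force: [0.2, 0.9, 0.6]
grip_width: 0.051
```

```bash
python3 - <<'E'
from h import *
exec(open("st.py").read())
c,im,d,g,P=snap(f="w10")
for n,B in(("obj",(.34,.43,-.33,-.24,.043,.06)),("eye",(.38,.53,-.17,-.02,.053,.066))):
    s=pts(P,*B); print(n,s.sum(),(P[s].min(0)+P[s].max(0))/2 if s.any() else 0,np.ptp(P[s],axis=0) if s.any() else 0)
x,y=proj(c,[[.3822,-.2837,.048]])[0].astype(int);print(x,y)
_,t,*_=snap("top"); cv2.imwrite("pics/fin.png",np.hstack([cv2.resize(im,(400,300)),cv2.resize(t[150:300,130:430],(400,300)) ]))
E
```

```text
[ 0.48095288 -0.28665988  0.23492061] 0.05101939422580306 [0.16743732 0.87383269 0.60903798] jaw deg -13.603059796477446 tilt [-0.001  0.001 -1.   ]
obj 348 [ 0.38273964 -0.28299634  0.04948836] [0.02113875 0.02173306 0.01287196]
eye 0 0 0
184 207
```

View pics/fin.png

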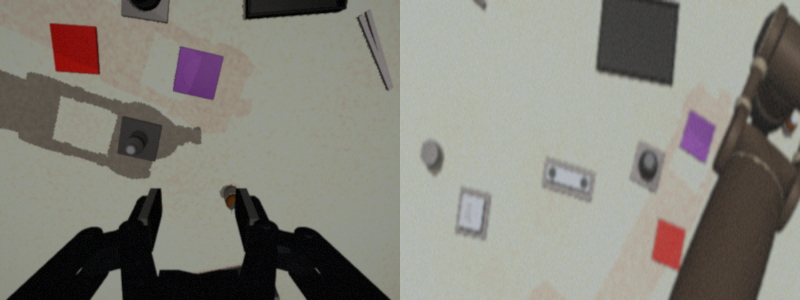

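All four parts stand on their own pads and the robot is clear of them. The objective is at (0.3827,-0.2830) against its pad at (0.3822,-0.2837). Handing in.

```bash
python3 -c "
from station import env
print(env.finish_job())"
```

```text
the job is handed in; nothing more can be done
None
```

I put all four accessories on their own pads, let go of them, and handed the job in at about 28 s. The order was eyepiece, objective, box, then slider. The purple and red pads, the amber bottle and the grey jar were left alone.

| Part | Offset from the middle of its outline (last check) |
|---|---|
| Box | about 0.8 mm, yaw the same as the outline (79.1°) |
| Slider | about 1 mm, yaw within about 0.2° (76.5° against 76.3°) |
| Objective | about 0.9 mm, upright |
| Eyepiece | 1.3 mm in the closest look, upright; a later look gave 1.7 mm |

- **Contact forces:** the largest contact-force component in the readings printed after each move was about 9 N, with no errors reported.
- **Disagreements:** one slider window measured about 3 mm off, but its patch was distorted by the arm's shadow. The other window and the depth outline both fit the outline. Early wrist-camera readings taken while the arm was still settling were 5–10 mm off; I discarded those.

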